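Fold back the front leaf of a mahjong chest's lid

TASK

Open the mahjong chest: with your fingertips under the overhanging lip, push the front half of its lid up, over the hinge line and press it down until it lies flat on the back half. Use the fingers only to push: do not pinch or grip the leaf, and do not fling it over or force it. Do not shift or lift the chest, and leave the tankard, piggy bank, trinket box and abacus where they stand.

Things in the scene. Friction and masses are not known exactly. Their poses are not given: they have to be found in the camera images.
- chest: Loose dark wooden mahjong chest, about 4 kg: box 224 (x) x 272 (y) x 88 mm high under a 12 mm lid, 260 x 284 mm, lid top 100 mm up. The lid is split along the middle: front half (hinged leaf), back half (fixed), each overhanging the box by 18 mm. Tiles lie inside under the front half, tops 76 mm up. Origin: centre of the underside; z up; front, with the leaf, to -x (it stands side-on, front to the robot's right); y along the hinge line.
- spine (a point): Middle of the hinge line (two brass hinges, barrels 6 mm thick), level with the top face of the lid, 100 mm above the chest's underside. The axis runs along the chest's y. Axes as the chest's.
- leaf (a joint): Angle of the front leaf in rad: 0 shut (level, over the tiles), pi/2 upright, pi (the stop) turned right over, flat on the back half. The hinges are stiff: the leaf stays at any angle where it is left, never falls by itself, and takes about 1 to 5 N square to it at its lip to turn it. It may start a little ajar, up to 0.5.
- lip (a point): Middle of the leaf's lower free edge: bottom corner of the overhanging lip, 130 mm out from the hinge line and, leaf shut, 12 mm below the lid's top (88 mm above the cabinet top). Moves with the leaf; axes are the chest's when the leaf is shut. The lip's underside is clear for 18 mm, back to the front of the box, nothing beneath it.
- leaf_board: The leaf's board, its whole underside and its edges: 129 x 284 x 7 mm, between 5 and 12 mm below the leaf's top face, from 1 to 130 mm out from the hinge line. Origin on the hinge line; -x runs out to the lip, z is up while the leaf is shut. The whole leaf weighs 0.3 kg.
- leaf_face: The leaf's raised upper panel, 125 x 276 x 5.5 mm, stopping 4 mm short of the board's edges; it is the top face of the leaf while shut and comes to lie on the back half. Origin and axes as leaf_board.
- tankard: Pewter tankard 118 mm tall, 92 mm across the foot, handle on its +y side reaching 72 mm from the axis; stands loose near the chest. Origin: centre of the foot; z up.
- piggy_bank: Copper piggy bank 118 mm long (x, snout to -x), 82 wide, 104 mm tall; stands loose near the chest. Origin: on the cabinet top under its middle; z up.
- trinket_box: Black lacquer trinket box 84 x 114 x 51 mm; stands loose near the chest. Origin: centre of the underside; z up.
- abacus: Small rosewood abacus lying flat behind the chest, 120 (x) x 220 (y) x 20 mm. Origin: centre of the underside; z up.
There are look-alikes about, which are no part of the job. What is meant by the piggy_bank is not purple or turquoise, and is the smaller of those in its own colour.

How it is judged:
On the way:
1. the leaf is pushed up to beyond upright (value of joint leaf above 1.65 rad).
At the end, for the whole second after the job is handed in: The leaf lies still and flat on the back half of the lid (joint above 3.06 rad, so its lip is within about 10 mm of flat); the chest stands within 10 mm of its place and level; tankard, piggy bank, trinket box and abacus stand within 15 mm of theirs, upright (value of joint leaf above 3.06 rad and distance of chest from where it was at the start of the episode below 0.01 m and angle between chest's own z axis and vertical below 0.03 rad and distance of each of tankard, piggy_bank, trinket_box, abacus from where it was at the start of the episode below 0.015 m and angle between each of tankard, piggy_bank, trinket_box, abacus's own z axis and vertical below 0.1 rad and velocity of joint leaf between -0.05 and 0.05 rad/s); the robot touches nothing.
It fails at once if the leaf is pinched: the fingers bear on its upper and its under face at once (contact force between the fingers and leaf_face above 0.5 N and contact force between the fingers and leaf_board above 0.5 N).
It fails at once if the leaf is flung (faster than 4 rad/s) (velocity of joint leaf above 4 rad/s or velocity of joint leaf below -4 rad/s).
It fails at once if the leaf or chest is forced (fingers press with more than 40 N), or pushed with the arm or the gripper's body instead of the fingers (over 5 N) (contact force between the fingers and chest above 40 N or contact force between the arm and chest above 5 N).
It fails at once if the chest is lifted, tipped or shifted more than 10 mm (distance of chest from where it was at the start of the episode above 0.01 m or angle between chest's own z axis and vertical above 0.06 rad).
It fails at once if a bystander is lifted, shifted more than 15 mm or tipped (distance of any of tankard, piggy_bank, trinket_box, abacus from where it was at the start of the episode above 0.015 m or angle between any of tankard, piggy_bank, trinket_box, abacus's own z axis and vertical above 0.15 rad).
It also fails if it takes over 51 s, if anything falls off the work surface, if the arm or the gripper's body presses on something with over 40 N, if the wrist force passes 120 N, or if a joint passes its speed limit or range.

ROBOT

A 6-joint arm with a two-finger parallel gripper is mounted at the origin on the work surface. World frame = base frame: x ahead of the robot, y to its left, z up, the work surface at z = 0. Lengths are in m, angles in rad, forces in N, time in s.
With the tool pointing down it reaches from about 0.35 to 0.975 m from the base axis. Payload 4.9 kg.
Tool frame: the origin (TCP) lies at the very end of the fingers, on their centre line; the grasp point (between the pads) lies 19 mm behind it (manip.grasp_offset is the distance from the TCP to the grasp point, in m); z points along the fingers, y is the line along which they close (so a half turn about z gives the same grasp; the last joint's range is limited). The gripper opens to 85 mm and grips with 20 to 120 N. Pads are 22 mm wide; open, the fingers measure 114 mm over their backs; the gripper's body (76 mm by 85 mm) begins 54 mm behind the grasp point. The pads swing forward as they close: fully open they stand 13 mm farther back than shut.
Start: joints at [1.114, 0.053, 1.613, -0, 1.476, -0.119], TCP at [0.207, 0.59, 0.231] pointing down, gripper open.
Joint ranges: [-3.01, 3.01], [-1.01, 2.22], [0.06, 2.58], [-1.02, 4.17], [0.09, 2.62], [-3.14, 3.14]. Speed limits (rad/s): [2.57, 2.57, 3.14, 3.14, 3.14, 3.14].

INTERFACE

Orientations are given as a unit quaternion [w, x, y, z].
In Python, from plant import manip, eyes, job_done, models gives the robot as it stands.
- The arm moves only by the tool servo_tool, never from a script. Its argument "motion" is one flat list of numbers, 5 for each row, row after row: the opening, from -1 (shut) to 1 (fully open), then the shift along the tool's x, y, z normalised to -1 to 1, where 1 is 120 mm, then the turn about the tool's z normalised to -1 to 1, where 1 is 45 degrees. A call has 1 to 5 rows; each row is the pose to reach, as a shift and turn from the pose commanded when the call began, along the tool's axes at that moment; what a row does not reach only later rows make up. A row lasts 1/8 s, in which the tool goes at most 62.5 mm and 10.7 degrees, less where a joint would pass 70% of its speed; a pose out of reach is approached as far as the arm can. A call with a number of a shift or a turn outside -1 to 1 is refused whole. A call with a gripper value outside its range is refused whole. The fingers move at their own pace and stop on an object; the grip force is fixed at half the most. Time passes only in rows, so rows that repeat a pose let the fingers close. It gives the time, the measured TCP pose, the force, the opening and the grip force at its end, in the units of the state.
- manip.state(): the state, without advancing time (a new reading comes with each control period).
- eyes.grab_frame(name): name is "side" or "top" or "wrist"; returns (picture, depth): 400x640x3 uint8, red, green, blue; 400x640 float32, m along the optical axis (not along the pixel's ray), 0 where there is no reading.
- eyes.camera_params(name): a dict with "fov_y" (degrees; the focal length in pixels is half the picture's height over the tangent of half this angle, whatever the lens; pixels are square), "cx", "cy" (the principal point, pixels), "pose" (4x4, takes a point from camera to world coordinates); the wrist camera has in their place "T_tool_cam" (4x4, takes a point from camera to tool coordinates, whose origin is the TCP and whose axes are the flange's). Camera axes: x right, y up, looking along -z (the intrinsics and any distortion apply to the point x, -y, -z); pixel columns grow to the right and rows downward; lengths in m; the calibration is good to about 2 mm. A picture is of the moment at which its call begins: read the wrist's pose just before it. camera_params takes no time and is no camera call.
- job_done(): hands the job in; it is judged then, once.
Trained networks look in the newest picture that a camera, given by its name, has taken for a name from the list of things; names that differ only in an ending like _2 or _b are one class to them, and where a whole thing is asked for, a point or a joint stands for the part that bears it (a point fixed in the world has none). Each returns a list of dicts, best first, with "p" (0 to 1); they miss things now and then, are a little off and sometimes report something else, mostly with a low value. They report only what shows in the picture. A call takes as long as a camera call. They do not tell look-alikes from the thing itself.
- models.regions_of(camera, label): "mask" (400x640 bool, what is visible of it) and "pixel" ([column, row] in pixels, amid what is visible of it).
The state is a dict: "time": time; "joint_pos": joint angles; "joint_vel": joint speeds; "joint_efforts": joint torques, N m; "tool_pos": TCP position; "tool_rot": TCP orientation; "contact_force": force on the tool from outside, world axes, zero at the start; "ft_torque": the same for the moment, N m; "gripper_width": opening from 0.0 (shut) to 1.0 (fully open); "grasp_force": force on a finger pad.
Only numpy, scipy, OpenCV 4.12 (cv2) and the standard library are available. Lean on these libraries where they do the work, as an engineer would, in place of code of your own. Each camera call takes 0.05 s, during which the arm holds its last target. There are 200 camera calls.

## Working session

There is one attempt and no reset: what is moved stays moved. The work goes in short steps, Python scripts to look and compute and a tool call to move; the robot and the scene stay as the last step left them, time stands still between calls to the robot, and variables do not carry over. Pictures are saved under pics/ and viewed, at most 10 in all, crops included, and the job is handed in when it is done.

Besides the shell and the picture viewer there is one more tool, called after ">>>" as name(argument=value, ...) on one line, values as JSON. servo_tool: Moves the arm, as the interface text tells. Its arguments: {"type":"object","properties":{"motion":{"type":"array","items":{"type":"number","minimum":-1,"maximum":1}}},"required":["motion"]}

```bash
mkdir -p pics; ls
cat > h.py <<'E'
import numpy as np, cv2
from plant import manip, eyes, job_done, models
from scipy.spatial.transform import Rotation as R
def pts(name,d):
    p=eyes.camera_params(name); f=200/np.tan(np.radians(p['fov_y'])/2)
    v,u=np.mgrid[0:400,0:640]
    c=np.stack([(u-p['cx'])/f*d,-(v-p['cy'])/f*d,-d,np.ones_like(d)],-1)
    if 'pose' in p: T=np.array(p['pose'])
    else:
        s=manip.state(); q=s['tool_rot']; T=np.eye(4); T[:3,:3]=R.from_quat([q[1],q[2],q[3],q[0]]).as_matrix(); T[:3,3]=s['tool_pos']; T=T@np.array(p['T_tool_cam'])
    return (c@T.T)[...,:3]
E
python3 - <<'E'
from h import *
for n in ['top','side']:
    im,d=eyes.grab_frame(n); cv2.imwrite(f'pics/{n}.png',im[...,::-1]); P=pts(n,d); np.savez(f'{n}.npz',im=im,d=d,P=P)
    print(n,{k:v for k,v in eyes.camera_params(n).items()})
    for l in ['chest','leaf','tankard','piggy_bank','trinket_box','abacus']:
        for r in models.regions_of(n,l):
            m=r['mask']&(d>0); 
            if m.sum()>5: print(l,round(r['p'],2),r['pixel'],m.sum(),np.percentile(P[m],[3,50,97],axis=0).round(3).tolist())
s=manip.state();print(s)
E
```

```text
pics
top {'fov_y': 49.36733456647736, 'cx': 319.3299457979455, 'cy': 203.59162393519077, 'pose': array([[ 0.0202061 ,  0.98380511, -0.1780989 ,  0.31971379],
       [-0.99950459,  0.02417653,  0.0201512 , -0.028286  ],
       [ 0.02413066,  0.17760349,  0.98380624,  1.39127867],
       [ 0.        ,  0.        ,  0.        ,  1.        ]])}
leaf 0.94 [318.1, 196.3] 3797 [[0.44, -0.108, 0.102], [0.566, -0.048, 0.132], [0.703, 0.013, 0.159]]
leaf 0.66 [379.5, 156.8] 728 [[0.681, -0.289, 0.018], [0.713, -0.241, 0.084], [0.755, -0.2, 0.099]]
tankard 0.58 [394.6, 229.1] 802 [[0.445, -0.342, 0.003], [0.487, -0.292, 0.034], [0.519, -0.248, 0.119]]
piggy_bank 0.96 [436.5, 155.4] 1419 [[0.661, -0.464, 0.058], [0.717, -0.415, 0.117], [0.8, -0.376, 0.138]]
piggy_bank 0.87 [459.1, 246.0] 1565 [[0.391, -0.546, 0.071], [0.438, -0.47, 0.117], [0.489, -0.408, 0.138]]
piggy_bank 0.68 [308.5, 121.4] 684 [[0.793, -0.073, 0.051], [0.821, -0.026, 0.083], [0.86, 0.022, 0.099]]
piggy_bank 0.58 [380.0, 157.2] 696 [[0.681, -0.287, 0.054], [0.713, -0.241, 0.084], [0.756, -0.201, 0.099]]
trinket_box 0.72 [222.
[... 1610 characters left out ...]
398216e+00,  5.26848814e-02,  1.61289952e+00,  1.02961344e-06,
        1.47600880e+00, -1.18993149e-01]), 'joint_vel': array([ 1.75814954e-04, -5.06510208e-04,  1.12174914e-03,  1.01974233e-03,
        2.64813728e-06, -1.10736788e-03]), 'joint_efforts': array([-2.97667725e-05, -3.93567646e+01, -3.70361853e+01, -1.13472654e-04,
        6.37257381e-04, -2.36935932e-06]), 'tool_pos': array([0.20713106, 0.58965721, 0.23131324]), 'tool_rot': array([-5.68387773e-07,  1.68108513e-01,  9.85768496e-01, -1.14452197e-07]), 'contact_force': array([ 0.14516665,  0.07423217, -0.61364305]), 'ft_torque': array([-0.04684972, -0.04233763,  0.03599145]), 'grasp_force': 0.0, 'gripper_width': 0.9966371055973617}
```

View pics/top.png

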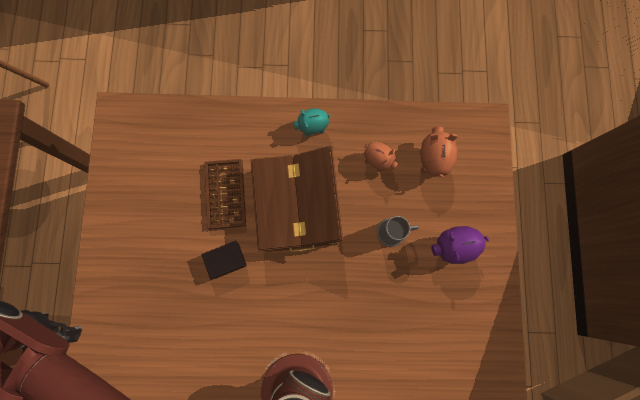

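View pics/side.png

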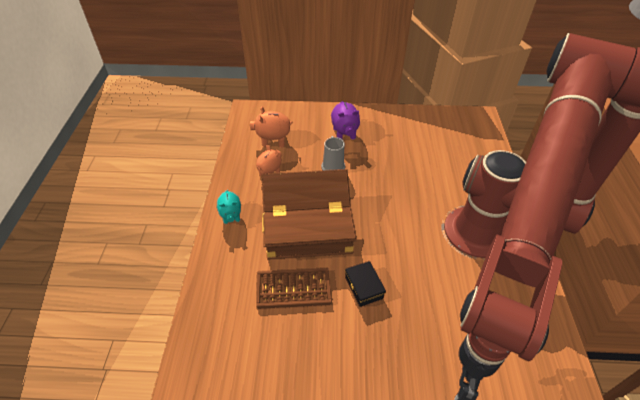

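Run:
```python
from h import *
z=np.load('top.npz');P=z['P'];d=z['d'];im=z['im']
for r in models.regions_of('side','leaf')[:0]: pass
zs=np.load('side.npz');Q=zs['P']
for n,P in (('top',z['P']),('side',zs['P'])):
    x,y,h=P[...,0],P[...,1],P[...,2]
    ok=(P**2).sum(-1)>0
    b=ok&(x>.42)&(x<.73)&(y>-.13)&(y<.165)&(h>.085)&(h<.2)
    # back half: flat near .1
    for lab,m in (('back',b&(y>.03)),('leaf',b&(y<0.0)&(h>.1))):
        A=P[m]; 
        for _ in range(3):
            c=A.mean(0); u,s,vt=np.linalg.svd(A-c,full_matrices=False); nn=vt[2]*np.sign(vt[2,2]); r=abs((A-c)@nn); A=A[r<.004]
        print(n,lab,len(A),'c',c.round(4),'n',nn.round(4))
        rr=cv2.minAreaRect((A[:,:2]*1000).astype(np.float32)); print(rr, cv2.boxPoints(rr).round(1).tolist())
        print(np.percentile(A,[0.5,99.5],axis=0).round(4).tolist())
```

```text
top back 2846 c [0.5625 0.0853 0.0997] n [9.0e-04 5.1e-03 1.0e+00]
((559.0228881835938, 89.89750671386719), (280.0146789550781, 125.95405578613281), 2.180208444595337) [[416.70001220703125, 147.5], [421.5, 21.600000381469727], [701.2999877929688, 32.29999923706055], [696.5, 158.1999969482422]]
[[0.4226, 0.0306, 0.0957], [0.6965, 0.1522, 0.1036]]
top leaf 2923 c [ 0.5636 -0.0521  0.1343] n [-0.0594  0.4589  0.8865]
((572.4185791015625, -46.283119201660156), (283.1224365234375, 115.47217559814453), 6.666893005371094) [[425.1000061035156, -5.400000095367432], [438.5, -120.0999984741211], [719.7000122070312, -87.19999694824219], [706.2999877929688, 27.5]]
[[0.4329, -0.1139, 0.1022], [0.711, -0.0007, 0.1606]]
side back 2332 c [0.5674 0.0885 0.101 ] n [-9.000e-04  1.260e-02  9.999e-01]
((560.7426147460938, 81.7690200805664), (281.564453125, 129.88137817382812), 6.801969051361084) [[413.29998779296875, 129.60000610351562], [428.6000061035156, 0.6000000238418579], [708.2000122070312, 34.0], [692.7999877929688, 162.89999389648438]]
[[0.4225, 0.0309, 0.0966], [0.7011, 0.1552, 0.105]]
side leaf 2239 c [ 0.5673 -0.0487  0.1342] n [-0.0605  0.4627  0.8844]
((575.5841064453125, -49.01618957519531), (283.9406433105469, 114.66007232666016), 4.2906174659729) [[429.70001220703125, -2.5], [438.29998779296875, -116.80000305175781], [721.4000244140625, -95.5999984741211], [712.9000244140625, 18.799999237060547]]
[[0.4344, -0.1101, 0.1036], [0.7145, -0.0006, 0.1615]]
```

The top view shows the chest at about (295,197), with the hinges at (293,171) and (299,229) and the leaf ajar to the right, about 0.48 rad. The side view agrees.

Look-alikes for the piggy bank in the top view are the small copper one at (380,157), the big copper one at (438,155), the purple at (460,246) and the turquoise at (313,121). I take the small copper one. The tankard is at (396,230), the trinket box at (223,260) and the abacus at (225,195).

The hinge midpoint is about (0.557, 0.016, 0.100), with the front towards -y and a yaw of 7.4°. One close crop, then I move.

Run:
```python
import cv2
a=cv2.imread('pics/top.png')[100:280,190:500]; cv2.imwrite('pics/crop.png',cv2.resize(a,None,fx=2.5,fy=2.5))
```

```text
(no output)
```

View pics/crop.png

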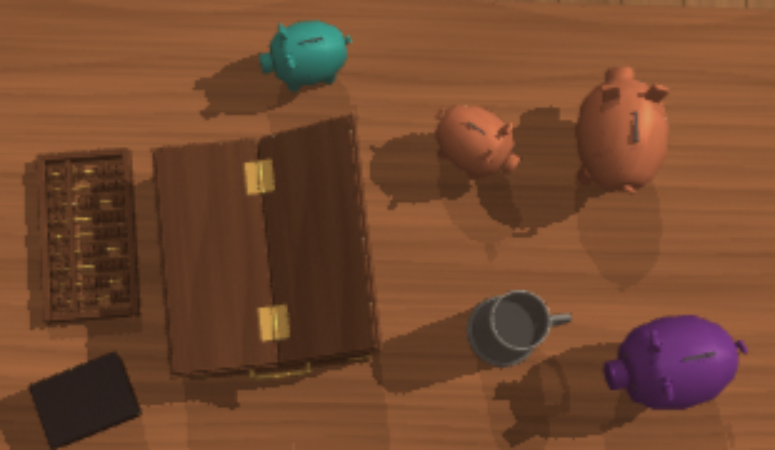

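>>> servo_tool(motion=[-1,-0.3,-0.3,-0.3,0,-1,-0.6,-0.6,-0.3,0,-1,-1,-1,-0.3,0,-1,-1,-1,-0.3,0])

```text
time: 1.25
tool_pos: [0.2818, 0.4343, 0.2675]
tool_rot: [0.0, 0.17, 0.985, 0.0]
contact_force: [-0.4, 1.4, 0.5]
gripper_width: 0.145
grasp_force: 0.0
```

The crop confirms the small copper pig at crop (478,142) and the leaf tilted up on the right. Next I cross over the chest.

>>> servo_tool(motion=[-1,-0.4,-0.4,0,0,-1,-0.8,-0.8,0,0,-1,-1,-1,0,0])

```text
time: 1.62
tool_pos: [0.3546, 0.2826, 0.2676]
tool_rot: [0.0, 0.168, 0.986, 0.0]
contact_force: [0.7, 0.5, 1.3]
gripper_width: 0.003
grasp_force: 0.0
```

>>> servo_tool(motion=[-1,-0.4,-0.4,0,0,-1,-0.8,-0.8,0,0,-1,-1,-1,0,0])

```text
time: 2.0
tool_pos: [0.4284, 0.1292, 0.2677]
tool_rot: [0.0, 0.168, 0.986, 0.0]
contact_force: [0.1, 0.2, -0.1]
gripper_width: -0.003
grasp_force: 0.0
```

>>> servo_tool(motion=[-1,-0.4,-0.4,0,0.2,-1,-0.8,-0.8,0,0.4,-1,-1,-1,0,0.7,-1,-1,-1,0,0.9,-1,-1,-1,0,0.9])

```text
time: 2.62
tool_pos: [0.5014, -0.0222, 0.2672]
tool_rot: [-0.0, 0.498, 0.867, 0.0]
contact_force: [-0.4, 0.2, -0.5]
gripper_width: 0.002
grasp_force: 0.0
```

```bash
cat >> h.py <<'E'
H=np.array([.557,.0155]); a=np.radians(7.4); E=np.array([-np.sin(a),np.cos(a)]); L=np.array([np.cos(a),np.sin(a)])
def where():
    s=manip.state(); q=s['tool_rot']; M=R.from_quat([q[1],q[2],q[3],q[0]]).as_matrix(); p=s['tool_pos']
    print('t',round(s['time'],2),'pos',p.round(4),'s',((p[:2]-H)@E).round(4),'l',((p[:2]-H)@L).round(4),'yaw',np.degrees(np.arctan2(M[1,1],M[0,1])).round(2),'F',np.round(s['contact_force'],1),'Fs',round(s['contact_force'][:2]@E,1))
    return s,M
E
python3 - <<'E'
from h import *
s,M=where()
t=np.r_[H-.18*E,.26]; print('tool delta /120mm',(M.T@(t-s['tool_pos'])/.12).round(2))
E
```

```text
t 2.62 pos [ 0.5014 -0.0222  0.2672] s -0.0302 l -0.06 yaw 30.2 F [-0.4  0.2 -0.5] Fs 0.2
tool delta /120mm [-1.34 -0.02  0.06]
```

>>> servo_tool(motion=[-1,-0.4,0,0,0.2,-1,-0.8,0,0,0.4,-1,-1,0,0,0.507,-1,-1,0,0,0.507])

```text
time: 3.12
tool_pos: [0.5617, -0.1262, 0.267]
tool_rot: [-0.0, 0.66, 0.752, 0.0]
contact_force: [0.2, 0.2, 0.1]
gripper_width: -0.001
grasp_force: 0.0
```

Run:
```python
from h import *
s,M=where()
t=np.r_[H-.18*E,.13]; print('tool delta /120mm',(M.T@(t-s['tool_pos'])/.12).round(2))
```

```text
t 3.12 pos [ 0.5617 -0.1262  0.267 ] s -0.1411 l -0.0135 yaw 7.47 F [0.2 0.2 0.1] Fs 0.1
tool delta /120mm [-0.32  0.11  1.14]
```

>>> servo_tool(motion=[-1,-0.33,0.1,0,0,-1,-0.33,0.1,0.4,0,-1,-0.33,0.1,0.8,0,-1,-0.33,0.1,1,0,-1,-0.33,0.1,1,0])

```text
time: 3.75
tool_pos: [0.5764, -0.1615, 0.1447]
tool_rot: [-0.003, 0.659, 0.752, -0.001]
contact_force: [-0.0, 0.2, 1.3]
gripper_width: -0.001
grasp_force: 0.0
```

Run:
```python
from h import *
where()
for n in ['wrist','side']:
    im,d=eyes.grab_frame(n); cv2.imwrite(f'pics/{n}2.png',im[...,::-1])
```

```text
t 3.75 pos [ 0.5764 -0.1615  0.1447] s -0.178 l -0.0036 yaw 7.55 F [-0.   0.2  1.3] Fs 0.2
```

View pics/wrist2.png

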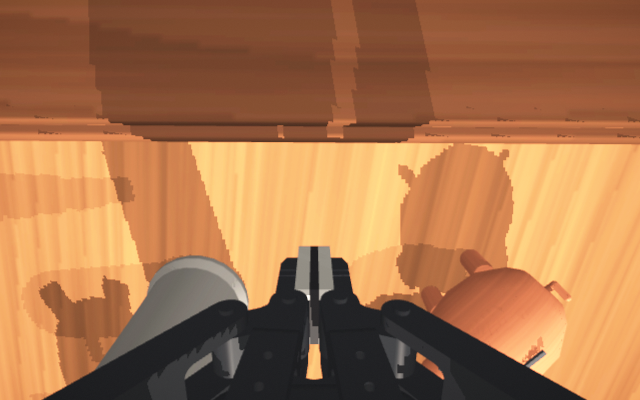

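The wrist view shows the lip edge (row ~140) square to the tool, with the fingers at (315,250), the tankard at lower left and the small pig at lower right, both lower than the fingers. Now I lower slightly and approach.

>>> servo_tool(motion=[-1,0.1,0,0.15,0,-1,0.2,0,0.15,0,-1,0.27,0,0.15,0,-1,0.3,0,0.15,0,-1,0.3,0,0.15,0])

```text
time: 4.47
tool_pos: [0.5738, -0.128, 0.1298]
tool_rot: [0.0, 0.66, 0.751, 0.0]
contact_force: [-0.3, 0.4, 0.5]
gripper_width: -0.001
grasp_force: 0.0
```

>>> servo_tool(motion=[-1,0.02,0,0,0,-1,0.04,0,0,0,-1,0.06,0,0,0,-1,0.08,0,0,0,-1,0.08,0,0,0])

```text
time: 5.1
tool_pos: [0.5723, -0.1184, 0.1293]
tool_rot: [-0.0, 0.66, 0.751, 0.0]
contact_force: [0.6, 0.6, -0.4]
gripper_width: -0.0
grasp_force: 0.0
```

Run:
```python
from h import *
where(); print(eyes.camera_params('wrist')['T_tool_cam'].round(3))
```

```text
t 5.1 pos [ 0.5723 -0.1184  0.1293] s -0.1348 l -0.0021 yaw 7.34 F [ 0.6  0.6 -0.4] Fs 0.5
[[ 0.001  0.954  0.3    0.078]
 [ 1.    -0.001 -0.    -0.   ]
 [ 0.     0.3   -0.954 -0.142]
 [ 0.     0.     0.     1.   ]]
```

>>> servo_tool(motion=[-1,0.02,0,0,0,-1,0.03,0,0,0,-1,0.04,0,0,0])

```text
time: 5.48
tool_pos: [0.5722, -0.117, 0.1303]
tool_rot: [0.003, 0.661, 0.751, -0.002]
contact_force: [-0.5, -12.8, 0.9]
gripper_width: -0.001
grasp_force: 5.9
```

>>> servo_tool(motion=[-1,0.02,0,0,0,-1,0.03,0,0,0,-1,0.04,0,0,0])

```text
time: 5.85
tool_pos: [0.5723, -0.1159, 0.1323]
tool_rot: [0.006, 0.661, 0.751, -0.004]
contact_force: [-2.9, -22.2, 6.1]
gripper_width: -0.001
grasp_force: 10.8
```

>>> servo_tool(motion=[-1,-0.02,0,-0.02,0,-1,-0.02,0,-0.05,0,-1,-0.02,0,-0.08,0])

```text
time: 6.22
tool_pos: [0.5716, -0.1132, 0.1393]
tool_rot: [0.001, 0.661, 0.751, -0.001]
contact_force: [1.2, -3.6, -1.9]
gripper_width: 0.0
grasp_force: 1.8
```

```bash
cat >> h.py <<'E'
def leaf(names=('side','top')):
    for n in names:
        im,d=eyes.grab_frame(n); P=pts(n,d); k=d>0
        s=(P[...,:2]-H)@E; l=(P[...,:2]-H)@L; z=P[...,2]
        # leaf points: away from the tool in l
        k&=(abs(l)<.135)&(abs(l)>.07)&(z>.04)
        rr=np.hypot(s,z-.1)
        up=k&(z>.112)&(rr<.145)&(rr>.03)
        if up.sum()>50:
            # line fit in s,z
            A=np.c_[s[up],z[up]-.1]; c=np.median(A,0)
            th=np.arctan2(A[:,1],-A[:,0]); vx,vy,x0,y0=cv2.fitLine(A.astype(np.float32),cv2.DIST_HUBER,0,.003,.001).ravel()
            an=np.arctan2(vy,-vx)%np.pi
            print(n,'leaf med',np.median(th).round(3),'fit',round(an,3),'maxr',np.percentile(rr[up],99).round(3),'lip',A[np.argmax(rr[up])].round(3),up.sum())
        b=k&(s>.0)&(z>.09)&(z<.112)
        q=k&(z<.112)&(z>.09)&(s>.08)&(s<.16)
        print(n,'back edge s',np.percentile(s[q],98).round(4) if q.sum()>30 else None,'ends',np.percentile(P[q][:,2],50).round(4) if q.sum()>30 else None)
E
python3 -c "
from h import *
where(); leaf()"
```

```text
t 6.22 pos [ 0.5716 -0.1132  0.1393] s -0.1295 l -0.0021 yaw 7.27 F [ 1.2 -3.6 -1.9] Fs -3.7
side leaf med 0.563 fit 0.562 maxr 0.132 lip [-0.117  0.065] 1181
side back edge s 0.128 ends 0.1007
top leaf med 0.556 fit 0.582 maxr 0.124 lip [-0.109  0.068] 441
top back edge s 0.1258 ends 0.0996
```

The leaf follows at a small force (about 0.56 rad now), so I continue along its arc.

>>> servo_tool(motion=[-1,0.06,0,-0.06,0,-1,0.1,0,-0.13,0,-1,0.15,0,-0.2,0,-1,0.2,0,-0.26,0,-1,0.2,0,-0.26,0])

```text
time: 6.95
tool_pos: [0.5689, -0.0883, 0.1716]
tool_rot: [0.001, 0.66, 0.751, -0.0]
contact_force: [-0.2, -5.2, 2.8]
gripper_width: 0.002
grasp_force: 2.2
```

```bash
python3 -c "
from h import *
where(); leaf()"
```

```text
t 6.95 pos [ 0.5689 -0.0883  0.1716] s -0.1045 l -0.0016 yaw 7.34 F [-0.2 -5.2  2.8] Fs -5.1
side leaf med 0.87 fit 0.882 maxr 0.132 lip [-0.089  0.099] 1260
side back edge s 0.1283 ends 0.1007
top leaf med 0.855 fit 0.899 maxr 0.108 lip [-0.073  0.088] 233
top back edge s 0.1259 ends 0.0994
```

>>> servo_tool(motion=[-1,0.1,0,-0.08,0,-1,0.2,0,-0.16,0,-1,0.3,0,-0.21,0,-1,0.4,0,-0.25,0,-1,0.4,0,-0.25,0])

```text
time: 7.68
tool_pos: [0.562, -0.0384, 0.2]
tool_rot: [-0.001, 0.66, 0.751, 0.001]
contact_force: [0.3, 0.5, -0.1]
gripper_width: -0.001
grasp_force: 0.0
```

```bash
python3 -c "
from h import *
where(); leaf()"
```

```text
t 7.67 pos [ 0.562  -0.0384  0.2   ] s -0.0541 l -0.002 yaw 7.41 F [ 0.3  0.5 -0.1] Fs 0.5
side leaf med 1.315 fit 1.326 maxr 0.133 lip [-0.037  0.129] 1141
side back edge s 0.1281 ends 0.1006
top back edge s 0.1259 ends 0.0993
```

>>> servo_tool(motion=[-1,0.1,0,-0.03,0,-1,0.22,0,-0.05,0,-1,0.34,0,-0.05,0,-1,0.46,0,-0.05,0,-1,0.46,0,-0.05,0])

```text
time: 8.4
tool_pos: [0.5552, 0.0165, 0.2062]
tool_rot: [-0.0, 0.66, 0.751, 0.001]
contact_force: [-1.0, -0.7, 0.6]
gripper_width: 0.003
grasp_force: 0.0
```

```bash
python3 -c "
from h import *
where(); leaf()"
```

```text
t 8.4 pos [0.5552 0.0165 0.2062] s 0.0012 l -0.0017 yaw 7.44 F [-1.  -0.7  0.6] Fs -0.5
side leaf med 1.783 fit 1.802 maxr 0.134 lip [0.024 0.134] 745
side back edge s 0.1284 ends 0.1004
top back edge s 0.1261 ends 0.0992
```

>>> servo_tool(motion=[-1,0.12,0,0.03,0,-1,0.25,0,0.08,0,-1,0.37,0,0.15,0,-1,0.48,0,0.22,0,-1,0.48,0,0.22,0])

```text
time: 9.12
tool_pos: [0.5463, 0.0732, 0.1776]
tool_rot: [-0.002, 0.66, 0.751, -0.001]
contact_force: [0.5, -0.1, -0.4]
gripper_width: 0.005
grasp_force: 0.0
```

```bash
python3 -c "
from h import *
where(); leaf()"
```

```text
t 9.12 pos [0.5463 0.0732 0.1776] s 0.0586 l -0.0031 yaw 7.43 F [ 0.5 -0.1 -0.4] Fs -0.1
side leaf med 2.3 fit 2.461 maxr 0.134 lip [0.094 0.097] 373
side back edge s 0.1282 ends 0.1005
top leaf med 2.155 fit 2.424 maxr 0.128 lip [0.09  0.096] 263
top back edge s None ends None
```

>>> servo_tool(motion=[-1,0.09,0,0.1,0,-1,0.17,0,0.2,0,-1,0.23,0,0.32,0,-1,0.27,0,0.42,0,-1,0.27,0,0.42,0])

```text
time: 9.85
tool_pos: [0.5421, 0.1043, 0.127]
tool_rot: [-0.002, 0.66, 0.751, -0.002]
contact_force: [0.4, -0.4, -0.6]
gripper_width: 0.0
grasp_force: 0.0
```

```bash
python3 -c "
from h import *
where(); leaf(('side',))"
```

```text
t 9.85 pos [0.5421 0.1043 0.127 ] s 0.09 l -0.0033 yaw 7.37 F [ 0.4 -0.4 -0.6] Fs -0.5
side leaf med 2.843 fit 3.019 maxr 0.13 lip [0.129 0.031] 994
side back edge s 0.1295 ends 0.0993
```

Nearly flat at about 3.0 rad. Now I press down slowly.

>>> servo_tool(motion=[-1,0,0,0.04,0,-1,0,0,0.07,0,-1,0,0,0.1,0,-1,0,0,0.11,0,-1,0,0,0.12,0])

```text
time: 10.52
tool_pos: [0.5437, 0.104, 0.115]
tool_rot: [-0.0, 0.66, 0.751, 0.0]
contact_force: [-0.1, 0.3, 1.4]
gripper_width: 0.004
grasp_force: 0.7
```

>>> servo_tool(motion=[-1,0,0,0.01,0,-1,0,0,0.015,0])

```text
time: 10.78
tool_pos: [0.5437, 0.104, 0.1131]
tool_rot: [0.0, 0.66, 0.751, 0.0]
contact_force: [0.6, 1.2, 1.7]
gripper_width: -0.004
grasp_force: 0.7
```

```bash
python3 -c "
from h import *
where(); leaf(('side',))"
```

```text
t 10.78 pos [0.5437 0.104  0.1131] s 0.0895 l -0.0018 yaw 7.33 F [0.6 1.2 1.7] Fs 1.1
side leaf med 2.961 fit 3.137 maxr 0.128 lip [0.131 0.021] 863
side back edge s 0.1295 ends 0.1001
```

>>> servo_tool(motion=[-1,0,0,0.01,0,-1,0,0,0.015,0,-1,0,0,0.02,0])

```text
time: 11.2
tool_pos: [0.5438, 0.104, 0.112]
tool_rot: [-0.0, 0.66, 0.751, -0.0]
contact_force: [-4.9, 0.9, 9.3]
gripper_width: 0.001
grasp_force: 5.0
```

The force has risen to 9 N, so the leaf is on its stop. I retract straight up and check.

>>> servo_tool(motion=[-1,0,0,-0.1,0,-1,0,0,-0.4,0,-1,0,0,-0.8,0,-1,0,0,-1,0,-1,0,0,-1,0])

```text
time: 11.82
tool_pos: [0.5451, 0.1039, 0.2336]
tool_rot: [0.002, 0.66, 0.751, 0.002]
contact_force: [0.1, 0.1, -1.1]
gripper_width: 0.002
grasp_force: 0.0
```

Run:
```python
from h import *
where()
for n in ['side','top']:
    im,d=eyes.grab_frame(n); cv2.imwrite(f'pics/{n}3.png',im[...,::-1]); P=pts(n,d)
    s=(P[...,:2]-H)@E; l=(P[...,:2]-H)@L; z=P[...,2]
    k=(d>0)&(abs(l)<.135)&(s>.02)&(s<.125)&(z>.09)&(z<.14)
    A=np.c_[s[k],z[k]]; print(n,k.sum(),np.polyfit(A[:,0],A[:,1],1).round(4),np.median(A[:,1]))
    O=np.load(n+'.npz')['P']
    for nm,b in dict(tankard=(.42,.55,-.35,-.23),pig=(.66,.78,-.3,-.18),box=(.32,.45,.16,.31),abacus=(.47,.72,.18,.33)).items():
        f=lambda Q:np.median(Q[(Q[...,0]>b[0])&(Q[...,0]<b[1])&(Q[...,1]>b[2])&(Q[...,1]<b[3])&(Q[...,2]>.012)],0)
        print(nm,(f(P)-f(O)).round(4))
```

```text
t 11.82 pos [0.5451 0.1039 0.2336] s 0.0891 l -0.0004 yaw 7.33 F [ 0.1  0.1 -1.1] Fs 0.1
side 2458 [-0.0471  0.1158] 0.11300120842492478
tankard [-0.0086  0.0096 -0.0275]
pig [ 0.0001  0.0021 -0.0022]
box [-0.0001 -0.     -0.    ]
abacus [-0.0002 -0.0007  0.0003]
top 1146 [-0.0097  0.112 ] 0.11176372359775077
tankard [ 0.0001 -0.0019 -0.0011]
pig [-0.0002 -0.0001 -0.0002]
box [-0.005   0.0302 -0.0003]
abacus [-0.0256  0.0411  0.0006]
```

View pics/side3.png

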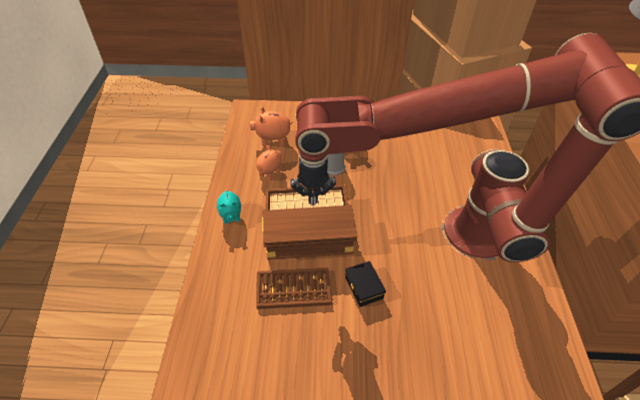

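The leaf lies flat on the back half, at z about 0.112 over pixels (310,225), and the tiles show at (305,200). The bystanders haven't moved: the differences in the numbers come from the arm blocking a camera's view. Handing in.

```bash
python3 -c "
from plant import job_done
print(job_done())"
```

```text
the job is handed in; nothing more can be done
None
```

The leaf was pushed over the hinge line and pressed flat on the back half, and the job is handed in at about 12 s; the last images showed it flat, the bystanders in place and the fingers clear, though no verdict was returned.

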